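Open the label printer's cover

ROBOT

A 6-joint arm with a two-finger parallel gripper is mounted at the origin on the work surface. World frame = base frame: x ahead of the robot, y to its left, z up, the work surface at z = 0. Lengths are in mm, angles in rad, forces in N, time in s.
With the tool pointing down it reaches from about 275 to 725 mm from the base axis. Payload 15.9 kg.
Tool frame: the origin (TCP) lies midway between the tips of the shut fingers; the grasp point (between the pads) lies 19 mm behind it; z points along the fingers, y is the direction in which the jaws open and shut (so a half turn about z gives the same grasp; the last joint's range is limited). The gripper opens to 85 mm and grips with 20 to 120 N. Pads are 22 mm wide; open, the fingers measure 114 mm over their backs; the gripper's body (76 mm by 85 mm) begins 54 mm behind the grasp point. The pads swing forward as they close: fully open they stand 13 mm farther back than shut.
Start: joints at [-1.304, 0.213, -0.034, 1.323, 0, 1.571], TCP at [131.817, -482.296, 231.306] pointing down, gripper open.
Joint ranges: [-2.98, 2.98], [-0.74, 1.72], [-1.14, 1.35], [-2.1, 2.04], [-1.57, 1.44], [-3.14, 3.14]. Speed limits (rad/s): [1.89, 1.89, 2.39, 2.57, 3.14, 3.14].

INTERFACE

Orientations are given as a unit quaternion [x, y, z, w].
In Python, from station import * gives the robot as it stands.
- The arm moves only by the tool play_rows, never from a script. Its arguments are lists of equal length, an entry for each row: "rot": the turn, a rotation vector about the tool's x, y, z in rad, a list of three; "linear": the shift along the tool's x, y, z in mm, a list of three; "gripper": the closure, from 0 (fully open) to 1 (shut). In form: {"rot": [[rx, ry, rz], ...], "linear": [[dx, dy, dz], ...], "gripper": [gripper, ...]}. A call has 1 to 8 rows; each row is the pose to reach, as a shift and turn from the pose commanded when the call began, along the tool's axes at that moment; what a row does not reach only later rows make up. A row lasts 1/10 s, in which the tool goes at most 50 mm and 8.59 degrees, less where a joint would pass 70% of its speed; a pose out of reach is approached as far as the arm can. A call with a gripper value outside its range is refused whole. The fingers move at their own pace and stop on an object; "force" is the grip in N (left out, the last holds). Time passes only in rows, so rows that repeat a pose let the fingers close. It gives the time, the measured TCP pose, the force and the opening at its end, in the units of the state.
- read_state(): the state, without advancing time (a new reading comes with each control period).
- grab_frame(name): name is "side" or "top" or "wrist"; returns a dict with "img" (420x560x3 uint8, red, green, blue), "vertical_fov" (degrees; the focal length in pixels is half the picture's height over the tangent of half this angle, whatever the lens; pixels are square), "cx", "cy" (the principal point, pixels), "R" (3x3) and "t" (3): a world point X has camera coordinates R X + t. Camera axes: x right, y down, z forward; pixel columns grow to the right and rows downward; lengths in mm; the calibration is good to about 2 mm. The wrist camera is an equidistant fisheye: a pixel r from the principal point sees the ray r / f radians off the axis. A picture is of the moment at which its call begins. There is no depth.
- close_job(): hands the job in, once; it reports no verdict.
Trained networks look in a picture, given as the dict that the camera call returned (one of the last four; its "shot" number tells which), for a name from the list of things; names that differ only in an ending like _2 or _b are one class to them, and where a whole thing is asked for, a point or a joint stands for the part that bears it (a point fixed in the world has none). Each returns a list of dicts, best first, with "score" (0 to 1); they miss things now and then, are a little off and sometimes report something else, mostly with a low value. They report only what shows in the picture. A call takes as long as a camera call.
- boxes_of(picture, target): "location" ([x, y, z] in mm, in the coordinates of the camera as it stood for that picture, good to about 4 mm: the middle of the surface that is visible of it).
- tip_of(picture, target): "location" ([x, y, z] in mm, in the coordinates of the camera as it stood for that picture, good to about 4 mm: a listed point, or the origin of a listed thing).
The state is a dict: "time": time; "q": joint angles; "joint_velocities": joint speeds; "joint_torque": joint torques, N m; "tcp_pos": TCP position; "ee_rot": TCP orientation; "wrist_force": force on the tool from outside, world axes, zero at the start; "torque": the same for the moment, N m; "gripper_width": opening from 0.0 (shut) to 1.0 (fully open).
Only numpy, scipy, OpenCV 4.12 (cv2) and the standard library are available. Lean on these libraries where they do the work, as an engineer would, in place of code of your own. Each camera call takes 0.05 s, during which the arm holds its last target. There are 200 camera calls.

TASK

The label printer on the bench is out of labels. Press down its wedge-shaped cover release key with a fingertip (not the round feed button behind it), take the hand off and let the cover spring up by itself, then push the cover on over to the rear until it rests fully open, and come away. Lift nothing: the printer stays standing where it is and the other things on the bench are left alone.

Things in the scene. Friction and masses are not known exactly. Their poses are not given: they have to be found in the camera images.
- printer: Label printer standing loose on the bench, 1.6 kg, light grey, 200 mm deep (x), 158 wide (y), 130 high. Origin: centre of the underside; -x is its front (towards the robot, give or take 26 degrees), +y its left. The dark grey cover fills the top from y -31 to +69 mm and x -78 to +75; the control strip, y -80 to -32, top at z 129, carries key and feed button. About 9 N along the bench slides it.
- cover (a joint): Cover hinge, rad: 0 shut and latched, 0.85 where the spring holds it up after release, 1.95 fully open on its stop. From 0.85 pushing takes about 1 N at the lip; beyond about 1.7 it falls back on to the stop by its own weight, before that it sinks back to 0.85. The hinge is damped.
- cover_lip (a point): Middle of the underside of the cover's rounded lower front edge (the lip, 94 mm long across the printer, 6 mm thick); moves with the cover. Shut, it lies 151 mm ahead of the hinge line and 30 mm below it; sprung up to 0.85 rad it stands about 215 mm above the bench, the space below and in front of it open.
- cover_hinge (a point): Middle of the cover's hinge line, which runs along the printer's y axis, 124 mm above the bench at the rear of the cover.
- release_key (a joint): Release key, rad: 0 at rest, 0.24 fully down. It is a rocker hinged at its front end, 33 mm ahead of the top's centre; pressed straight down at the centre it sinks 8 mm and takes 3 N to start and 7 N fully down; the latch lets go at about 0.16 rad (5 to 6 mm). It springs back when left.
- key_top (a point): Centre of the top of the release key: a black wedge 34 mm long (x) by 30 mm wide (y), its top sloping up 11 degrees towards the rear at rest, 11 mm above the control strip here. The cover's edge is 25 mm to its left (+y).
- feed_button (a joint): Feed button travel, m: 0 at rest, 0.003 fully pressed. Not to be pressed.
- feed_top (a point): Centre of the top of the round black feed button, 16 mm across, 4 mm above the control strip, 64 mm behind the key's centre.
- label_roll: Spare roll of labels, white, 80 mm across, 80 mm tall, standing on the bench near the printer's left side. Origin: centre of its underside. Leave alone.
- ribbon_roll: Smaller white roll, 56 mm across, 55 mm tall, standing. Origin: centre of its underside. Leave alone.
- marker: Marker pen, 135 x 16 x 18 mm, lying near the printer's right side. Origin: underside, middle. Leave alone.
- cutter: Carton cutter, 145 x 24 x 18 mm, lying in front of the printer. Origin: underside, middle of the handle. Leave alone.
- bit_rack: Black strip with eight screwdriver bits, 110 x 30 x 44 mm. Origin: centre of the underside. Leave alone.
- parts_tray: Blue open tray of screws, 120 x 90 x 40 mm. Origin: centre of the underside. Leave alone.

How it is judged:
By the outcome, as a careful person would: the job done as asked, in the order asked, and still so for the second after the job is handed in, with the robot touching nothing.
It also fails if it takes over 51 s, if anything falls off the work surface, if the arm or the gripper's body presses on something with over 40 N, if the wrist force passes 120 N, or if a joint passes its speed limit or range.

## Working session

There is one attempt and no reset: what is moved stays moved. The work goes in short steps, Python scripts to look and compute and a tool call to move; the robot and the scene stay as the last step left them, time stands still between calls to the robot, and variables do not carry over. Pictures are saved under pics/ and viewed, about 8 in all and at most 12, crops included, and the job is handed in when it is done.

Besides the shell and the picture viewer there is one more tool, called after "Request:" by a JSON object that holds its "api" and its "payload". play_rows: Moves the arm, as the interface text tells. Its arguments: {"type":"object","properties":{"rot":{"type":"array","items":{"type":"array","items":{"type":"number"}}},"linear":{"type":"array","items":{"type":"array","items":{"type":"number"}}},"gripper":{"type":"array","items":{"type":"number"}},"force":{"type":"number"}},"required":["rot","linear","gripper"]}

```bash
mkdir -p pics; cat > h.py <<'E'
from station import *
import numpy as np, cv2
from scipy.spatial.transform import Rotation as Rn
def world(p,l): return np.array(p["R"]).T@(np.array(l)-np.array(p["t"]))
def pts(p,names,f=tip_of):
    for n in names:
        r=f(p,n)
        print(n,[(np.round(world(p,d["location"])).tolist(),round(d["score"],2)) for d in r[:2]])
def save(p,n): cv2.imwrite("pics/"+n,np.ascontiguousarray(p["img"][:,:,::-1]))
E
python3 - <<'E'
from h import *
s=read_state();print({k:np.round(v,3).tolist() for k,v in s.items()})
ims=[]
for c in("side","top"):
    p=grab_frame(c);ims.append(p["img"]);print(c,np.round(-np.array(p["R"]).T@p["t"]))
    pts(p,["printer","key_top","feed_top","cover_lip","cover_hinge","label_roll","ribbon_roll","marker","cutter","bit_rack","parts_tray"])
save({"img":cv2.resize(np.vstack(ims),(800,1200))[:600]},"a.png");save({"img":ims[1]},"b.png")
E
```

```text
{'time': 0.0, 'q': [-1.304, 0.213, -0.035, 1.324, 0.0, 1.571], 'joint_velocities': [0.001, 0.001, 0.001, -0.0, -0.002, 0.001], 'joint_torque': [-0.002, -68.618, 48.711, 0.017, -0.0, 0.0], 'tcp_pos': [131.735, -481.974, 230.802], 'ee_rot': [0.991, 0.133, -0.0, -0.001], 'wrist_force': [-0.612, -0.899, 0.23], 'torque': [-0.014, 0.071, 0.017], 'gripper_width': 1.001}
side [-313.  764. 1327.]
printer [([548.0, -16.0, 3.0], 0.9), ([614.0, 121.0, 2.0], 0.37)]
key_top [([503.0, -66.0, 138.0], 0.43)]
feed_top []
cover_lip [([485.0, 19.0, 97.0], 0.63), ([662.0, -455.0, -2.0], 0.54)]
cover_hinge [([625.0, -22.0, 125.0], 0.57)]
label_roll [([616.0, 118.0, 0.0], 0.83)]
ribbon_roll []
marker [([494.0, -137.0, -2.0], 0.4)]
cutter [([411.0, 52.0, 1.0], 0.56), ([494.0, -137.0, -2.0], 0.24)]
bit_rack [([660.0, -456.0, -2.0], 0.55), ([548.0, -19.0, 1.0], 0.26)]
parts_tray [([501.0, 450.0, 1.0], 0.95), ([618.0, 119.0, 2.0], 0.24)]
top [ 306.   -6. 1310.]
printer [([551.0, -21.0, 1.0], 0.98)]
key_top [([509.0, -64.0, 141.0], 0.65)]
feed_top [([627.0, -25.0, 127.0], 0.41)]
cover_lip [([479.0, 19.0, 90.0], 0.91)]
cover_hinge [([631.0, -23.0, 126.0], 0.95)]
label_roll [([617.0, 118.0, 1.0], 0.97)]
ribbon_roll [([481.0, -456.0, -1.0], 0.78), ([548.0, -20.0, -1.0], 0.58)]
marker [([493.0, -147.0, -4.0], 0.52)]
cutter [([417.0, 48.0, -0.0], 0.63), ([477.0, -455.0, -2.0], 0.54)]
bit_rack [([656.0, -456.0, -3.0], 0.86), ([547.0, -21.0, -2.0], 0.36)]
parts_tray [([500.0, 450.0, 2.0], 0.93)]
```

View pics/a.png

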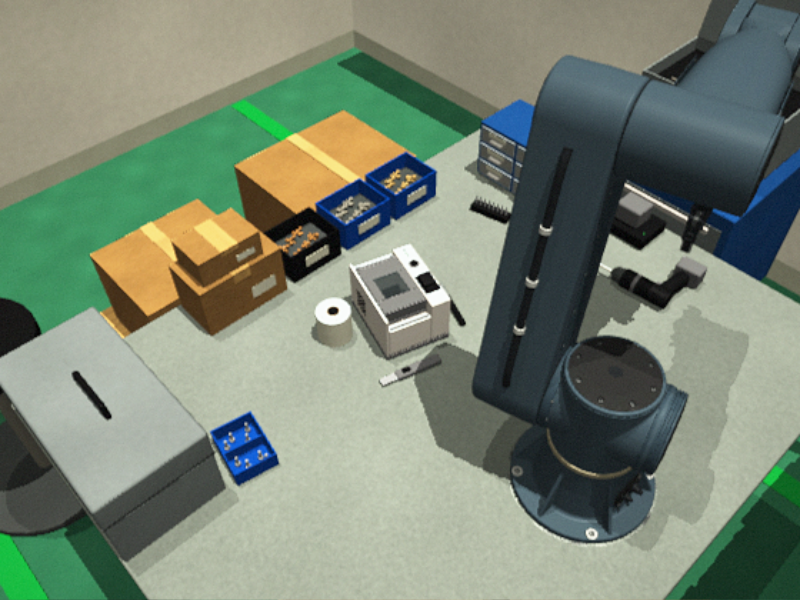

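View pics/b.png

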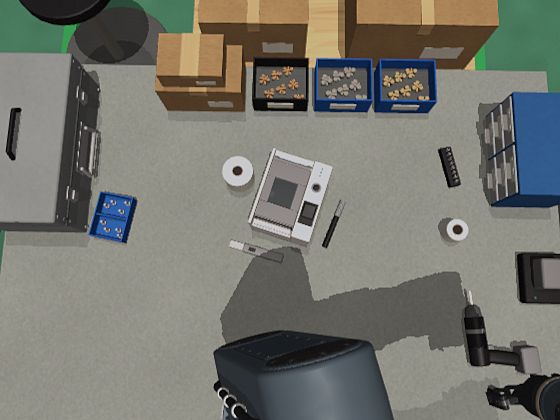

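```bash
cat >> h.py <<'E'
YAW=-0.27
def fr():
    u=np.array([np.cos(YAW),np.sin(YAW),0]);return u,np.array([-u[1],u[0],0]),np.array([0,0,1.])
def Rtool(tilt):  # jaws along printer x, body leaning to printer right
    u,v,k=fr();t=np.radians(tilt);z=np.sin(t)*v-np.cos(t)*k
    return np.column_stack([np.cross(u,z),u,z])
def rel(pos,R):
    s=read_state();R0=Rn.from_quat(s["ee_rot"])
    print("rot",(R0.inv()*Rn.from_matrix(R)).as_rotvec().round(3).tolist(),"lin",R0.inv().apply(np.array(pos)-s["tcp_pos"]).round(1).tolist(),"tcp",s["tcp_pos"],"q",np.round(s["q"],2),"F",np.round(s["wrist_force"],1),s["time"])
E
python3 - <<'E'
from h import *
u,v,k=fr()
rel(np.array([506,-65,139])-40*u+70*k,Rtool(25))
E
```

```text
rot [0.225, 0.397, -1.017] lin [436.6, -324.4, 22.3] tcp [ 131.82505294 -482.31004307  231.3126871 ] q [-1.3   0.21 -0.03  1.32  0.    1.57] F [ 0.1 -0.6  1.1] 1.2
```

Request:
{"api": "play_rows", "payload": {"rot": [[0.225,0.397,-1.017],[0.225,0.397,-1.017],[0.225,0.397,-1.017],[0.225,0.397,-1.017],[0.225,0.397,-1.017],[0.225,0.397,-1.017],[0.225,0.397,-1.017],[0.225,0.397,-1.017]], "linear": [[280,-210,-50],[280,-210,-50],[280,-210,-50],[280,-210,-50],[280,-210,-50],[280,-210,-50],[280,-210,-50],[280,-210,-50]], "gripper": [1,1,1,1,1,1,1,1]}}

```text
time: 2.0
tcp_pos: [348.7, -202.8, 282.0]
ee_rot: [0.774, 0.595, 0.174, -0.131]
wrist_force: [-0.8, -0.4, -0.5]
gripper_width: -0.002
```

```bash
python3 - <<'E'
from h import *
u,v,k=fr()
rel(np.array([506,-65,139])-40*u+70*k,Rtool(25))
E
```

```text
rot [-0.001, -0.003, 0.009] lin [126.5, 76.3, 140.3] tcp [ 348.65649552 -202.80681428  282.03390875] q [-0.81  0.19 -0.02  1.6   0.37  0.97] F [-0.8 -0.4 -0.5] 2.0
```

Request:
{"api": "play_rows", "payload": {"rot": [[0,0,0],[0,0,0],[0,0,0],[0,0,0],[0,0,0],[0,0,0]], "linear": [[126,76,140],[126,76,140],[126,76,140],[126,76,140],[126,76,140],[126,76,140]], "gripper": [1,1,1,1,1,1]}}

```text
time: 2.6
tcp_pos: [466.0, -58.0, 207.4]
ee_rot: [0.776, 0.592, 0.172, -0.131]
wrist_force: [-0.6, -1.2, 1.0]
gripper_width: 0.0
```

```bash
python3 - <<'E'
from h import *
rel([506,-65,139],Rtool(25))
n=["printer","key_top","feed_top","cover_lip","cover_hinge"]
p=grab_frame("wrist");pts(p,n);save(p,"c.png");print(p["vertical_fov"],p["cx"],p["cy"],np.round(-np.array(p["R"]).T@p["t"]))
for c in("top","side"):
  q=grab_frame(c);print(c);pts(q,n)
def proj(X):
    c=np.array(p["R"])@X+p["t"];f=210/np.tan(np.radians(p["vertical_fov"]/2));th=np.arctan2(np.hypot(c[0],c[1]),c[2]);d=c[:2]/np.hypot(c[0],c[1]);return (p["cx"]+f*th*d[0],p["cy"]+f*th*d[1])
print("key at",proj(np.array([506,-65,140])),"feed",proj(np.array([506,-65,133])+64*fr()[0]))
E
```

```text
rot [-0.001, -0.0, 0.002] lin [-25.5, 40.5, 63.6] tcp [465.97575057 -58.00691149 207.42849304] q [-0.41  0.19 -0.2   1.25  0.43  1.41] F [-0.6 -1.2  1. ] 2.6
printer [([551.0, -19.0, -5.0], 0.86)]
key_top [([507.0, -67.0, 134.0], 0.64)]
feed_top []
cover_lip [([486.0, 21.0, 95.0], 0.87)]
cover_hinge [([627.0, -18.0, 119.0], 0.96), ([553.0, -19.0, -4.0], 0.65)]
65.70646984690485 280.26713453515595 213.5150012059143 [470. -46. 369.]
top
printer [([549.0, -21.0, -2.0], 0.89), ([415.0, 48.0, 3.0], 0.36)]
key_top [([510.0, -66.0, 138.0], 0.47)]
feed_top [([569.0, -83.0, 133.0], 0.61)]
cover_lip [([479.0, 21.0, 90.0], 0.73)]
cover_hinge [([631.0, -23.0, 126.0], 0.79), ([657.0, -454.0, -2.0], 0.18)]
side
printer [([549.0, -17.0, 3.0], 0.57)]
key_top [([497.0, 451.0, -1.0], 0.65)]
feed_top []
cover_lip [([484.0, 21.0, 94.0], 0.74)]
cover_hinge [([631.0, -22.0, 125.0], 0.78)]
key at (np.float64(336.6941255410584), np.float64(265.28247429535503)) feed (np.float64(415.75898918975645), np.float64(262.66582976654956))
```

View pics/c.png

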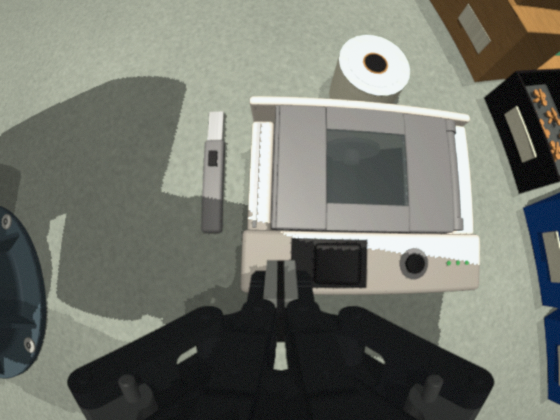

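Request:
{"api": "play_rows", "payload": {"rot": [[0,0,0],[0,0,0],[0,0,0],[0,0,0]], "linear": [[0,41.5,0],[-14.3,41.5,51.2],[-14.3,41.5,51.2],[-14.3,41.5,51.2]], "gripper": [1,1,1,1]}}

```text
time: 3.9
tcp_pos: [507.3, -61.3, 155.1]
ee_rot: [0.777, 0.591, 0.172, -0.132]
wrist_force: [-0.1, 0.2, 0.4]
gripper_width: 0.0
```

Request:
{"api": "play_rows", "payload": {"rot": [[0,0,0],[0,0,0],[0,0,0],[0,0,0],[0,0,0],[0,0,0],[0,0,0]], "linear": [[-0.8,0,1.8],[-1.7,0,3.6],[-2.5,0,5.4],[-3.4,0,7.2],[-4.2,0,9.1],[-4.2,0,9.1],[-4.2,0,9.1]], "gripper": [1,1,1,1,1,1,1]}}

```text
time: 4.6
tcp_pos: [508.5, -61.8, 145.4]
ee_rot: [0.777, 0.591, 0.173, -0.131]
wrist_force: [-0.3, -0.4, 1.4]
gripper_width: 0.002
```

```bash
python3 - <<'E'
from h import *
rel([508.3,-60.7,155],Rtool(25))
p=grab_frame("wrist");save(p,"d.png")
E
```

```text
rot [0.001, -0.0, 0.0] lin [5.0, -0.5, -8.3] tcp [508.4961738  -61.80270622 145.42499211] q [-0.38  0.3  -0.22  1.1   0.43  1.45] F [-0.3 -0.4  1.4] 4.6
```

View pics/d.png

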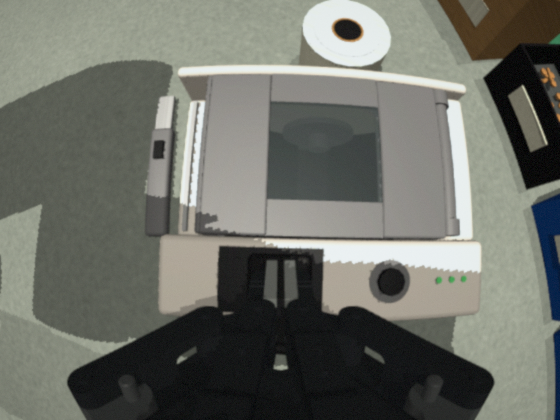

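The tip (about 280,262) sits over the key (250–312, 255–300), well clear of the feed button (390,280). Pressing now.

Request:
{"api": "play_rows", "payload": {"rot": [[0,0,0],[0,0,0],[0,0,0],[0,0,0],[0,0,0]], "linear": [[-0.8,0,1.8],[-1.3,0,2.7],[-1.7,0,3.6],[-1.7,0,3.6],[-1.7,0,3.6]], "gripper": [1,1,1,1,1]}}

```text
time: 5.15
tcp_pos: [508.5, -61.8, 141.4]
ee_rot: [0.777, 0.591, 0.173, -0.131]
wrist_force: [1.8, -0.9, 4.2]
gripper_width: -0.002
```

Request:
{"api": "play_rows", "payload": {"rot": [[0,0,0],[0,0,0],[0,0,0],[0,0,0],[0,0,0]], "linear": [[-0.4,0,0.9],[-0.8,0,1.8],[-1.3,0,2.7],[-1.3,0,2.7],[-1.3,0,2.7]], "gripper": [1,1,1,1,1]}}

```text
time: 5.65
tcp_pos: [508.4, -61.8, 138.3]
ee_rot: [0.777, 0.591, 0.173, -0.131]
wrist_force: [3.0, -1.1, 3.8]
gripper_width: 0.001
```

Request:
{"api": "play_rows", "payload": {"rot": [[0,0,0],[0,0,0],[0,0,0],[0,0,0],[0,0,0]], "linear": [[-0.4,0,0.9],[-0.8,0,1.8],[-1.3,0,2.7],[-1.3,0,2.7],[-1.3,0,2.7]], "gripper": [1,1,1,1,1]}}

```text
time: 6.15
tcp_pos: [508.8, -61.9, 135.6]
ee_rot: [0.777, 0.591, 0.173, -0.131]
wrist_force: [4.1, -0.3, 6.6]
gripper_width: 0.004
```

```bash
python3 - <<'E'
from h import *
p=grab_frame("wrist");save(p,"e.png")
pts(p,["cover_lip","printer"]);print(read_state()["wrist_force"])
E
```

```text
cover_lip [([514.0, 16.0, 217.0], 0.82)]
printer [([554.0, -17.0, -5.0], 0.8)]
[ 3.44696525 -0.68962967  6.55076081]
```

View pics/e.png

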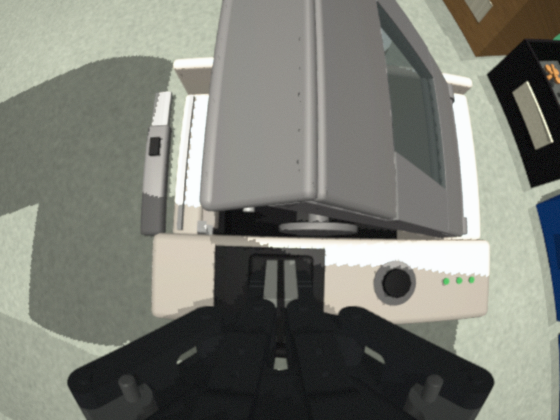

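Cover has sprung up (lip ≈ 514,16,217, as expected for 0.85 rad); the feed button at (395,282) is untouched. Retreating out to the right, then to the front.

Request:
{"api": "play_rows", "payload": {"rot": [[0,0,0],[0,0,0],[0,0,0],[0,0,0],[0,0,0],[0,0,0],[0,0,0],[0,0,0]], "linear": [[0,0,-20],[0,0,-60],[0,0,-110],[0,-40,-110],[0,-80,-110],[0,-130,-110],[0,-160,-110],[0,-160,-110]], "gripper": [1,1,1,1,1,1,1,1]}}

```text
time: 7.1
tcp_pos: [338.5, -62.8, 234.7]
ee_rot: [0.777, 0.591, 0.172, -0.131]
wrist_force: [0.8, -0.7, -0.1]
gripper_width: -0.003
```

```bash
cat >> h.py <<'E'
H=np.array([631,-22,124.])
def Rp(tilt):
    u,v,k=fr();t=np.radians(tilt);z=np.sin(t)*u-np.cos(t)*k;y=np.cos(t)*u+np.sin(t)*k
    return np.column_stack([np.cross(y,z),y,z])
def lip(th):
    c,s=np.cos(th),np.sin(th);u,v,k=fr();return H+(-151*c-30*s)*u+(151*s-30*c)*k
E
python3 - <<'E'
from h import *
u,v,k=fr()
n=["printer","cover_lip","cover_hinge"]
for c in("top","side"):
  q=grab_frame(c);print(c);pts(q,n)
print(lip(.85))
rel(lip(.85)-50*u-28*k,Rp(30))
E
```

```text
top
printer [([551.0, -22.0, -2.0], 0.97)]
cover_lip [([509.0, 15.0, 217.0], 0.69), ([568.0, -82.0, 136.0], 0.42)]
cover_hinge [([630.0, -26.0, 124.0], 0.64)]
side
printer []
cover_lip [([512.0, 10.0, 217.0], 0.6)]
cover_hinge [([632.0, -21.0, 125.0], 0.72)]
[513.23117955  10.59347921 217.6438468 ]
rot [-0.515, -0.427, -0.114] lin [87.5, 95.1, 90.5] tcp [342.10603255 -64.03397245 234.67858268] q [-0.56 -0.02 -0.37  1.36  0.42  1.25] F [-0.3  0.2 -0.3] 7.5
```

Request:
{"api": "play_rows", "payload": {"rot": [[-0.515,-0.427,-0.114],[-0.515,-0.427,-0.114],[-0.515,-0.427,-0.114],[-0.515,-0.427,-0.114],[-0.515,-0.427,-0.114],[-0.515,-0.427,-0.114],[-0.515,-0.427,-0.114],[-0.515,-0.427,-0.114]], "linear": [[20,0,0],[40,0,0],[60,30,30],[87.5,60,60],[87.5,95,90.5],[87.5,95,90.5],[87.5,95,90.5],[87.5,95,90.5]], "gripper": [1,1,1,1,1,1,1,1]}}

```text
time: 8.3
tcp_pos: [464.0, 25.4, 188.7]
ee_rot: [0.768, 0.586, 0.156, 0.205]
wrist_force: [-0.1, 1.4, -0.2]
gripper_width: 0.002
```

```bash
python3 - <<'E'
from h import *
u,v,k=fr()
for th in(.85,.95,1.1,1.25,1.4,1.55,1.7,1.8,1.86): rel(lip(th)+2*u-28*k,Rp(30))
p=grab_frame("wrist");save(p,"f.png");pts(p,["cover_lip"])
E
```

```text
rot [-0.002, -0.0, 0.004] lin [-1.4, 46.8, 25.7] tcp [464.04951787  25.43272494 188.67108197] q [ 0.21 -0.25 -0.74  0.61 -0.23  1.99] F [-0.1  1.4 -0.2] 8.3
rot [-0.002, -0.0, 0.004] lin [-1.4, 61.2, 20.5] tcp [464.04951787  25.43272494 188.67108197] q [ 0.21 -0.25 -0.74  0.61 -0.23  1.99] F [-0.1  1.4 -0.2] 8.3
rot [-0.002, -0.0, 0.004] lin [-1.5, 83.7, 15.5] tcp [464.04951787  25.43272494 188.67108197] q [ 0.21 -0.25 -0.74  0.61 -0.23  1.99] F [-0.1  1.4 -0.2] 8.3
rot [-0.002, -0.0, 0.004] lin [-1.6, 106.8, 13.8] tcp [464.04951787  25.43272494 188.67108197] q [ 0.21 -0.25 -0.74  0.61 -0.23  1.99] F [-0.1  1.4 -0.2] 8.3
rot [-0.002, -0.0, 0.004] lin [-1.7, 129.8, 15.7] tcp [464.04951787  25.43272494 188.67108197] q [ 0.21 -0.25 -0.74  0.61 -0.23  1.99] F [-0.1  1.4 -0.2] 8.3
rot [-0.002, -0.0, 0.004] lin [-1.7, 152.2, 20.9] tcp [464.04951787  25.43272494 188.67108197] q [ 0.21 -0.25 -0.74  0.61 -0.23  1.99] F [-0.1  1.4 -0.2] 8.3
rot [-0.002, -0.0, 0.004] lin [-1.8, 173.7, 29.4] tcp [464.04951787  25.43272494 188.67108197] q [ 0.21 -0.25 -0.74  0.61 -0.23  1.99] F [-0.1  1.4 -0.2] 8.3
rot [-0.002, -0.0, 0.004] lin [-1.9, 187.1, 36.9] tcp [464.04951787  25.43272494 188.67108197] q [ 0.21 -0.25 -0.74  0.61 -0.23  1.99] F [-0.1  1.4 -0.2] 8.3
rot [-0.002, -0.0, 0.004] lin [-1.9, 194.8, 42.0] tcp [464.04951787  25.43272494 188.67108197] q [ 0.21 -0.25 -0.74  0.61 -0.23  1.99] F [-0.1  1.4 -0.2] 8.3
cover_lip [([505.0, -68.0, 136.0], 0.58), ([513.0, 16.0, 216.0], 0.56)]
```

View pics/f.png

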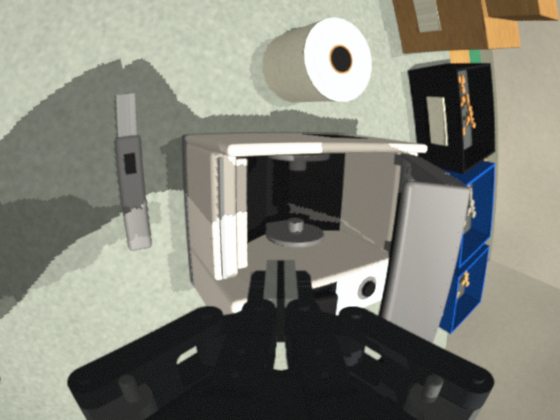

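The view shows the cover standing up at the right (400–470, 160–350), with open space in front of the finger (280,270). I'll push slowly along the lip's arc.

Request:
{"api": "play_rows", "payload": {"rot": [[0,0,0],[0,0,0],[0,0,0],[0,0,0],[0,0,0],[0,0,0],[0,0,0],[0,0,0]], "linear": [[0,15,10],[0,30,20],[0,40,26],[0,46,25],[0,52,23],[0,58,21],[0,64,19],[0,70,18]], "gripper": [1,1,1,1,1,1,1,1]}}

```text
time: 9.2
tcp_pos: [532.1, 5.4, 210.2]
ee_rot: [0.769, 0.585, 0.157, 0.206]
wrist_force: [-0.1, -0.3, 0.3]
gripper_width: 0.002
```

Request:
{"api": "play_rows", "payload": {"rot": [[0,0,0],[0,0,0],[0,0,0],[0,0,0],[0,0,0],[0,0,0]], "linear": [[0,5,-1],[0,10,-2],[0,15,-3],[0,20,-3.5],[0,25,-4],[0,30,-4]], "gripper": [1,1,1,1,1,1]}}

```text
time: 9.8
tcp_pos: [555.2, -1.1, 228.1]
ee_rot: [0.769, 0.585, 0.157, 0.206]
wrist_force: [-1.4, -0.7, -0.1]
gripper_width: 0.001
```

```bash
python3 - <<'E'
from h import *
u,v,k=fr()
rel(lip(1.25)+2*u-28*k,Rp(30))
ims=[]
for c in("top","side","wrist"):
  q=grab_frame(c);print(c);pts(q,["printer","cover_lip","cover_hinge"]);ims.append(q["img"])
save({"img":ims[2]},"g.png")
E
```

```text
rot [0.0, 0.001, -0.0] lin [0.1, 4.8, 0.7] tcp [555.2394277   -1.12493001 228.09317847] q [ 0.1  -0.09 -0.52  0.65 -0.18  1.9 ] F [-1.4 -0.7 -0.1] 9.8
top
printer [([549.0, -22.0, -5.0], 0.56)]
cover_lip [([550.0, -1.0, 255.0], 0.72)]
cover_hinge [([630.0, -23.0, 125.0], 0.57)]
side
printer [([549.0, -17.0, 1.0], 0.9)]
cover_lip [([556.0, 1.0, 256.0], 0.93)]
cover_hinge [([627.0, -22.0, 127.0], 0.65)]
wrist
printer [([553.0, -17.0, -5.0], 0.65)]
cover_lip [([559.0, 2.0, 262.0], 0.9)]
cover_hinge [([629.0, -21.0, 120.0], 0.59)]
```

View pics/g.png

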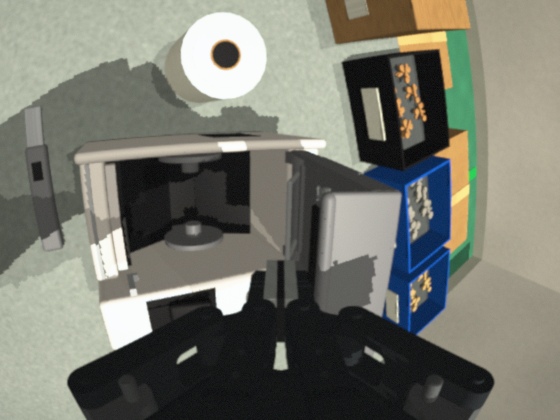

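Cover is at about 1.2 rad with 1.5 N push, printer unmoved. Continuing.

Request:
{"api": "play_rows", "payload": {"rot": [[0,0,0],[0,0,0],[0,0,0],[0,0,0],[0,0,0],[0,0,0],[0,0,0],[0,0,0]], "linear": [[0,6,0.5],[0,12,1],[0,18,1.5],[0,24,2.5],[0,30,3.5],[0,36,5],[0,42,6],[0,48,7.5]], "gripper": [1,1,1,1,1,1,1,1]}}

```text
time: 11.2
tcp_pos: [599.1, -13.2, 245.6]
ee_rot: [0.769, 0.585, 0.157, 0.206]
wrist_force: [0.2, 0.1, -0.4]
gripper_width: -0.003
```

Request:
{"api": "play_rows", "payload": {"rot": [[0,0,0],[0,0,0],[0,0,0],[0,0,0],[0,0,0],[0,0,0],[0,0,0],[0,0,0]], "linear": [[0,6,2],[0,12,4],[0,18,6.5],[0,24,9],[0,30,12],[0,36,15.5],[0,42,19],[0,46,21.5]], "gripper": [1,1,1,1,1,1,1,1]}}

```text
time: 12.0
tcp_pos: [647.9, -26.8, 249.7]
ee_rot: [0.769, 0.585, 0.157, 0.206]
wrist_force: [0.1, 0.3, -0.5]
gripper_width: -0.002
```

```bash
python3 - <<'E'
from h import *
u,v,k=fr()
rel(lip(1.86)+2*u-28*k,Rp(30))
for th in (1.7,1.8,1.9,1.95): print(th,lip(th).round())
for c in("top","side","wrist"):
  q=grab_frame(c);print(c);pts(q,["printer","cover_lip","cover_hinge"])
E
```

```text
rot [0.0, 0.001, -0.0] lin [0.1, -1.3, -0.3] tcp [647.92266449 -26.81073588 249.6732519 ] q [ 0.03  0.08 -0.3   0.69 -0.15  1.83] F [ 0.1  0.3 -0.5] 12.0
1.7 [621. -19. 278.]
1.8 [636. -23. 278.]
1.9 [651. -27. 277.]
1.95 [658. -29. 275.]
top
printer [([503.0, 451.0, -1.0], 0.19)]
cover_lip [([653.0, -32.0, 275.0], 0.8)]
cover_hinge []
side
printer [([495.0, -136.0, -4.0], 0.5), ([631.0, -22.0, 126.0], 0.27)]
cover_lip [([657.0, -32.0, 275.0], 0.8)]
cover_hinge [([630.0, -20.0, 128.0], 0.59)]
wrist
printer [([552.0, -18.0, -4.0], 0.89)]
cover_lip [([661.0, -30.0, 276.0], 0.85), ([504.0, -65.0, 132.0], 0.18)]
cover_hinge [([628.0, -20.0, 121.0], 0.58)]
```

Request:
{"api": "play_rows", "payload": {"rot": [[0,0,0],[0,0,0],[0,0,0],[0,0,0],[0,0,0],[0,0,0],[0,0,0],[0,0,0]], "linear": [[0,-13,-8],[0,-34,-20],[0,-70,-45],[0,-105,-75],[0,-140,-110],[0,-170,-150],[0,-170,-150],[0,-170,-150]], "gripper": [1,1,1,1,1,1,1,1]}}

```text
time: 13.4
tcp_pos: [433.2, 33.3, 295.7]
ee_rot: [0.768, 0.585, 0.158, 0.207]
wrist_force: [-0.1, 0.3, 0.2]
gripper_width: -0.002
```

Request:
{"api": "play_rows", "payload": {"rot": [[0,0,0],[0,0,0],[0,0,0],[0,0,0],[0,0,0],[0,0,0],[0,0,0],[0,0,0]], "linear": [[0,0,0],[0,0,0],[0,0,0],[0,0,0],[0,0,0],[0,0,0],[0,0,0],[0,0,0]], "gripper": [1,1,1,1,1,1,1,1]}}

```text
time: 14.2
tcp_pos: [433.2, 32.8, 294.6]
ee_rot: [0.769, 0.585, 0.157, 0.206]
wrist_force: [-0.1, 0.2, -0.6]
gripper_width: -0.003
```

```bash
python3 - <<'E'
from h import *
s=read_state();print(s["tcp_pos"],s["wrist_force"],s["time"])
for c in("top","side","wrist"):
  q=grab_frame(c);print(c);pts(q,["printer","cover_lip","cover_hinge","marker","cutter","label_roll"])
  if c=="wrist":save(q,"i.png")
E
```

```text
[433.17410379  32.75521868 294.62535802] [-0.12868834  0.15649576 -0.62623947] 14.2
top
printer [([548.0, -22.0, 1.0], 0.72)]
cover_lip [([652.0, -32.0, 272.0], 0.88), ([657.0, -454.0, -1.0], 0.51)]
cover_hinge [([633.0, -23.0, 125.0], 0.72)]
marker [([492.0, -145.0, -2.0], 0.65)]
cutter [([418.0, 46.0, 3.0], 0.5)]
label_roll [([621.0, 120.0, 3.0], 0.77), ([568.0, -81.0, 137.0], 0.44)]
side
printer [([548.0, -20.0, 0.0], 0.58)]
cover_lip [([657.0, -33.0, 275.0], 0.93)]
cover_hinge [([631.0, -22.0, 125.0], 0.77)]
marker [([497.0, -139.0, -0.0], 0.39), ([547.0, -17.0, -1.0], 0.24)]
cutter [([410.0, 51.0, 1.0], 0.74), ([495.0, -137.0, -7.0], 0.64)]
label_roll [([618.0, 120.0, 0.0], 0.82), ([629.0, -20.0, 124.0], 0.19)]
wrist
printer [([553.0, -19.0, -4.0], 0.75)]
cover_lip [([659.0, -35.0, 279.0], 0.81)]
cover_hinge [([625.0, -20.0, 122.0], 0.85)]
marker []
cutter [([418.0, 53.0, 1.0], 0.68)]
label_roll [([619.0, 118.0, -3.0], 0.82)]
```

View pics/i.png

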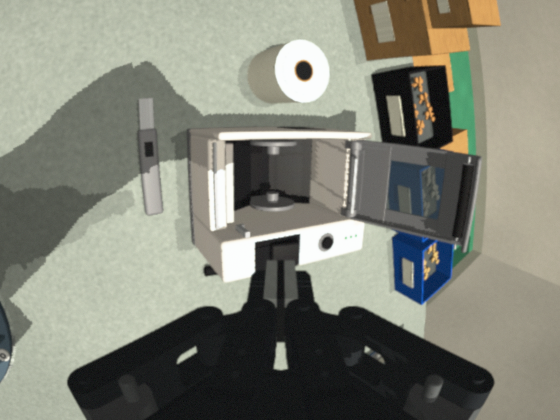

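The picture shows the cover lying fully open at the rear (350–480, 140–245). The printer hasn't moved and the hand is clear.

```bash
python3 -c "
from station import *
print(close_job())"
```

```text
the job is handed in; nothing more can be done
None
```

The printer's cover is fully open and resting at the rear. The job was handed in at about 14 s of the 51 s allowed.

- **Release:** I pressed the release key with the shut fingertips, tilted to the right so the hand stayed out of the cover's path. The force was about 7 N straight down. The cover was seen sprung up at about 0.85 rad while the fingertip was still on the key, and I then took the hand off. The feed button was never touched.
- **Opening:** I pushed the lip to the rear with about 1.5 N when checked partway, then backed the hand away.
- **Last checks:** About a second after backing off, all three cameras put the lip at about (656, -33, 275), against (658, -29, 275) expected at 1.95 rad. The printer's measured position agreed with where it started to within a few mm. The label roll, cutter and marker also read the same as before, within the detectors' scatter. The wrist force was about zero.
- **Disagreements:** There were a few stray detections, mostly low-scoring, which I ignored. I did not re-check the ribbon roll, bit rack and tray, but the arm passed well above or away from them.

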